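# Dip the Dewar with the collared gauge rod

### The arm

A 7-joint arm with a two-finger parallel gripper is mounted at the origin on a cart in front of the work surface, level with it; the furniture and walls round the work are solid. World frame = base frame: x ahead of the robot, y to its left, z up, the work surface at z = 0. Lengths are in m, angles in rad, forces in N, time in s.
With the tool pointing down it reaches from about 0.35 to 0.9 m from the base axis. Payload 8.1 kg.
Tool frame: the origin (TCP) lies midway between the tips of the shut fingers; the grasp point (between the pads) lies 19 mm behind it; z points along the fingers, y is the line along which they close (so a half turn about z gives the same grasp; the last joint's range is limited). The gripper opens to 92 mm and grips with 3 to 60 N. Pads are 19 mm wide; open, the fingers measure 130 mm over their backs; the gripper's body (75 mm by 190 mm) begins 47 mm behind the grasp point.
Start: joints at [-1.262, 0.434, 0.025, 1.573, -0.012, 1.134, -0.075], TCP at [0.25, 0.573, 0.227] pointing down, gripper open.
Joint ranges: [-2.62, 2.62], [-0.44, 2.09], [-1.27, 1.32], [0.08, 2.57], [-1.32, 4.46], [0.12, 2], [-2.74, 2.74]. Speed limits (rad/s): [2.22, 2.22, 3.01, 3.01, 3.14, 3.14, 3.14].

### API

Orientations are given as a rotation vector (axis times angle).
In Python, from cell import arm gives the robot as it stands.
- The arm moves only by the tool carry_out, never from a script. Its arguments are lists of equal length, an entry for each row: "claw": the finger opening in cm, from 0 to 9.18; "delta_pos": the shift along the tool's x, y, z in cm, a list of three; "angular": the turn, a rotation vector about the tool's x, y, z in rad, a list of three. In form: {"claw": [claw, ...], "delta_pos": [[dx, dy, dz], ...], "angular": [[ax, ay, az], ...]}. A call has 1 to 20 rows; each row shifts and turns the commanded pose from where the row before left it, along the tool's axes as they then stand; what a row does not reach is not made up. A row lasts 1/10 s, in which the tool goes at most 50 mm and 8.59 degrees, less where a joint would pass 70% of its speed; a pose out of reach is approached as far as the arm can. A call with a gripper value outside its range is refused whole. The fingers move at their own pace and stop on an object; "force" is the grip in N (left out, the last holds). Time passes only in rows, so rows that do not move let the fingers close. It gives the time, the measured TCP pose, the force, the opening and the grip force at its end, in the units of the state.
- arm.observe(): the state, without advancing time (a new reading comes with each control period).
- arm.get_image(name): name is "scene" or "top" or "wrist"; returns a dict with "frame" (480x640x3 uint8, red, green, blue), "mtx" (3x3 intrinsics, pixels), "T" (4x4, takes a point from camera to world coordinates). Camera axes: x right, y down, z forward; pixel columns grow to the right and rows downward; lengths in m; the calibration is good to about 2 mm. A picture is of the moment at which its call begins. There is no depth.
- arm.sign_off(): hands the job in; it is judged then, once.
Trained networks look in a picture, given as the dict that the camera call returned (one of the last four; its "shot" number tells which), for a name from the list of things; names that differ only in an ending like _2 or _b are one class to them, and where a whole thing is asked for, a point or a joint stands for the part that bears it (a point fixed in the world has none). Each returns a list of dicts, best first, with "conf" (0 to 1); they miss things now and then, are a little off and sometimes report something else, mostly with a low value. They report only what shows in the picture. A call takes as long as a camera call. They do not tell look-alikes from the thing itself.
- arm.look_for(label, picture): "centre" ([column, row] as shares, 0 to 1, of the picture: columns of its width, rows of its height, amid what is visible of it).
- arm.trace(label, picture): "region" (480x640 bool, what is visible of it) and "centre" ([column, row] as shares, 0 to 1, of the picture: columns of its width, rows of its height, amid what is visible of it).
- arm.place_of(label, picture): "centre" ([column, row] as shares, 0 to 1, of the picture: columns of its width, rows of its height: a listed point, or the origin of a listed thing).
The state is a dict: "clock": time; "joints": joint angles; "dq": joint speeds; "joint_efforts": joint torques, N m; "position": TCP position; "ee_rot": TCP orientation; "force": force on the tool from outside, world axes, zero at the start; "ft_torque": the same for the moment, N m; "width": opening from 0.0 (shut) to 1.0 (fully open); "gripper_force": force on a finger pad.
Only numpy, scipy, OpenCV 4.12 (cv2) and the standard library are available. Lean on these libraries where they do the work, as an engineer would, in place of code of your own. Each camera call takes 0.05 s, during which the arm holds its last target. There are 200 camera calls.

### The job

Take a dip reading of the small Dewar: set its loose cover on the rim so that it sits fully home and level, then take the gauge rod from its rest, lower it through the cover's guide tube until the collar stops on the tube, draw it right out again and hold it level, at least 20 cm above the worktop, so that the tip can be read. The program finishes while the gripper is still holding the rod up, level and still, touching nothing else. The rod must never touch the Dewar itself, the cover stays seated, and the Dewar, the timer, the marker and the small bottle stay standing or lying where they are.

Things in the scene. Friction and masses are not known exactly. Their poses are not given: they have to be found in the camera images.
- dewar: low open flask (Dewar), loose, 0.9 kg, 108 mm outside diameter, 80 mm high, bare aluminium jacket, grey rim guard, a thin wire bail folded down against its side. Mouth 84 mm inside diameter, inner floor 14 mm above the worktop. Origin at the centre of its underside, z up.
- dewar_rim (a point): centre of the Dewar's mouth in the plane of its rim, 80 mm above its underside, z up.
- cover: loose round cover, 0.16 kg, lying right way up: a grey plug below (80 mm diameter, chamfered, 14 mm high, goes into the 84 mm mouth), a white flange (112 mm diameter, 8 mm thick) and in the middle an upright aluminium guide tube, 26 mm outside diameter, 40 mm high above the flange: grip it there. Origin at the centre of the plug's underside, z up; flange top at z = 22 mm, tube top at 62 mm.
- cover_seat (a point): centre of the flange's underside (14 mm above the cover's origin); it lies on point dewar_rim when the cover is seated.
- guide_mouth (a point): centre of the guide tube's top edge (62 mm above the cover's origin), z up. The bore is 13.6 mm in diameter, with a funnel 20 mm wide and 11 mm deep at the top; it goes right through the cover. With the cover seated the mouth is 128 mm above the worktop.
- gauge_rod: metal dip rod, 0.09 kg, round all over: shaft 10 mm diameter with rings and tapered tip, collar 28 mm diameter, 6 mm thick, handle 18 mm diameter, 80 mm long. Origin on the axis in the collar's stop face (towards the tip); x axis along the rod to the tip: tip at +106 mm, handle from -14 to -94 mm, centre of mass at -20 mm. Lies level in its rest, axis 65 mm above the worktop.
- rod_tip (a point): the end of the rod's tip, 106 mm from the collar's stop face; x axis along the rod, outward.
- rod_grip (a point): point on the rod's axis in mid handle, 50 mm behind the stop face: a good grip; x axis along the rod to the tip. Gripped with the tool tilted 45 degrees from straight down, hand leaning to the handle's end and fingertips pointing to the tip, the rod can be brought both upright (tip down) and level with the tool never tilted more than 45 degrees.
- rod_rest: fixed white rest, base plate 200 x 60 x 8 mm with two V cradles on posts that carry the rod 65 mm above the worktop; x axis along the rod. The cradles stand at x = +75 mm (under the shaft) and x = -86 mm (under the handle's end), 8 mm thick, arms up to 74 mm high. Origin on the worktop below the rod's collar face.
- bench_timer: bystander: small white timer lying flat, 68 x 62 x 18 mm, origin at the centre of its underside.
- marker: bystander: white felt marker with a dark cap lying on the worktop, 128 mm long, 13 mm thick, origin at the centre of its underside.
- small_bottle: bystander: small closed bottle with a screw cap, 56 mm diameter, 111 mm high, origin at the centre of its underside.
Mind the look-alikes: they are no part of the job. Leave any brown look-alike of the dewar alone.

How it is judged:
On the way, in this order (a step that is already met when the one before it is completed fails the run):
1. the cover is seated on the Dewar's rim, level all round, and let go (horizontal distance between cover_seat and dewar_rim below 0.005 m and z of cover_seat in the frame of dewar_rim between -0.003 and 0.003 m and angle between the z axis of cover and the z axis of dewar, either way round below 0.04 rad and contact force between the fingers and cover below 0.3 N), for 0.2 s.
2. the held gauge rod is in the guide tube with its collar stopped on the tube's top, the cover still seated (horizontal distance between cover_seat and dewar_rim below 0.005 m and z of cover_seat in the frame of dewar_rim between -0.003 and 0.003 m and angle between the z axis of cover and the z axis of dewar, either way round below 0.04 rad and contact force between the fingers and gauge_rod above 2 N and z of gauge_rod in the frame of guide_mouth below 0.0025 m and horizontal distance between gauge_rod and guide_mouth below 0.005 m and z of rod_tip in the frame of guide_mouth below -0.095 m), for 0.2 s.
3. the rod is drawn right out, its tip above the guide tube, the cover still seated (horizontal distance between cover_seat and dewar_rim below 0.005 m and z of cover_seat in the frame of dewar_rim between -0.003 and 0.003 m and angle between the z axis of cover and the z axis of dewar, either way round below 0.04 rad and contact force between the fingers and gauge_rod above 2 N and z of rod_tip in the frame of guide_mouth above 0.005 m), for 0.1 s.
At the end, for the whole second after the job is handed in: Fingers hold the rod (over 2 N) still, level within 12 degrees, tip and grip point over 0.19 m high, touching nothing else; cover seated on the rim (5 mm, 3 mm in height, 0.04 rad) and let go; Dewar upright within 40 mm, timer, marker and bottle within 30 mm of their starts (all of step 1 and contact force between the fingers and gauge_rod above 2 N and angle between gauge_rod's own x axis and vertical between 1.361 and 1.781 rad and height (world z) of each of rod_tip, rod_grip above 0.19 m and linear speed of gauge_rod below 0.03 m/s and angular speed of gauge_rod below 0.2 rad/s and contact force between gauge_rod and cover below 0.1 N and contact force between gauge_rod and dewar below 0.1 N and contact force between gauge_rod and rod_rest below 0.1 N and angle between dewar's own z axis and vertical below 0.05 rad and distance of dewar from where it was at the start of the episode below 0.04 m and distance of each of bench_timer, marker, small_bottle from where it was at the start of the episode below 0.03 m); the arm keeps its last pose, push and grip.
It fails at once if the rod touches the Dewar itself (contact force between gauge_rod and dewar above 1 N).
It fails at once if the Dewar is shoved more than 40 mm or tipped (distance of dewar from where it was at the start of the episode above 0.04 m or angle between dewar's own z axis and vertical above 0.2 rad).
It fails at once if a bystander is shoved more than 30 mm or knocked over (distance of any of bench_timer, marker, small_bottle from where it was at the start of the episode above 0.03 m or angle between small_bottle's own z axis and vertical above 0.3 rad).
It also fails if it takes over 67 s, if anything falls off the work surface, if the arm or the gripper's body presses on something with over 40 N, if the wrist force passes 120 N, or if a joint passes its speed limit or range.

## Working session

There is one attempt and no reset: what is moved stays moved. The work goes in short steps, Python scripts to look and compute and a tool call to move; the robot and the scene stay as the last step left them, time stands still between calls to the robot, and variables do not carry over. Pictures are saved under pics/ and viewed, at most 12 in all, crops included, and the job is handed in when it is done.

Besides the shell and the picture viewer there is one more tool, called after "Emit:" in YAML: its name, and indented under it one key for each argument. carry_out: Moves the arm, as the interface text tells. Its arguments: {"type":"object","properties":{"claw":{"type":"array","items":{"type":"number"}},"delta_pos":{"type":"array","items":{"type":"array","items":{"type":"number"}}},"angular":{"type":"array","items":{"type":"array","items":{"type":"number"}}},"force":{"type":"number"}},"required":["claw","delta_pos","angular"]}

```bash
mkdir -p pics; cat > h.py <<'E'
import numpy as np, cv2
from cell import arm
def px2w(im,c,z):
    K=np.array(im["mtx"]);T=np.array(im["T"])
    d=T[:3,:3]@np.linalg.inv(K)@np.array([c[0]*640,c[1]*480,1.]);o=T[:3,3]
    return o+d*(z-o[2])/d[2]
def save(im,n): cv2.imwrite("pics/"+n,cv2.cvtColor(im["frame"],cv2.COLOR_RGB2BGR))
E
python3 - <<'E'
from h import *
np.set_printoptions(precision=4,suppress=True)
s=arm.observe();print(s)
Z=dict(dewar=0,dewar_rim=.08,cover=0,cover_seat=.014,guide_mouth=.062,gauge_rod=.065,rod_tip=.065,rod_grip=.065,rod_rest=0,bench_timer=0,marker=0,small_bottle=0)
for n in("top","scene"):
    im=arm.get_image(n);save(im,n+"1.png");print(n,np.array(im["T"])[:3,3])
    for k,z in Z.items():
        for r in arm.place_of(k,im)[:3]:
            c=np.array(r["centre"]);print(k,round(r["conf"],2),c*[640,480],px2w(im,c,z)[:2])
E
```

```text
{'clock': 0.0, 'joints': array([-1.2616,  0.4352,  0.025 ,  1.5741, -0.0116,  1.134 , -0.0751]), 'dq': array([-0.0011,  0.0021,  0.0011,  0.0016,  0.0001, -0.0004, -0.0002]), 'joint_efforts': array([ -0.0008, -66.785 ,   0.9847, -31.4463,  -0.0605,   0.0429,
         0.0002]), 'position': array([0.25  , 0.5722, 0.2259]), 'ee_rot': array([-0.6424, -3.075 ,  0.0025]), 'force': array([0.9786, 0.8026, 0.1195]), 'ft_torque': array([ 0.0281,  0.0508, -0.021 ]), 'gripper_force': 0.0, 'width': 0.9991352580338912}
top [0.5447 0.0435 1.0028]
dewar 0.86 [329.408 225.984] [0.6649 0.0344]
dewar 0.68 [260.672 159.12 ] [0.8282 0.1914]
dewar 0.6 [334.272 147.024] [0.8515 0.0174]
dewar_rim 0.84 [252.608 148.608] [0.8295 0.1968]
dewar_rim 0.77 [328.896 223.488] [0.6607 0.0361]
dewar_rim 0.5 [373.888 295.2  ] [ 0.5061 -0.0539]
cover 0.73 [182.784 352.224] [0.3858 0.3768]
cover 0.58 [472.896 317.088] [ 0.4474 -0.2842]
cover 0.18 [327.808 318.72 ] [0.4524 0.0445]
cover_seat 0.71 [467.776 323.088] [ 0.4358 -0.2675]
guide_mouth 0.55 [477.504 320.688] [ 0.4456 -0.2732]
gauge_rod 0.81 [219.2   317.808] [0.46
[... 712 characters left out ...]
0.0225]
cover 0.75 [320.192 412.512] [ 0.4466 -0.2729]
cover 0.62 [246.016 206.4  ] [0.5124 0.3366]
cover_seat 0.94 [316.608 408.192] [ 0.4409 -0.2709]
guide_mouth 0.9 [318.4  395.28] [ 0.4411 -0.2779]
guide_mouth 0.35 [246.208 207.216] [0.4911 0.2506]
gauge_rod 0.82 [231.808 205.008] [0.4619 0.2687]
rod_tip 0.68 [194.112 193.104] [0.3925 0.353 ]
rod_grip 0.81 [246.08  208.608] [0.4882 0.2415]
rod_rest 0.91 [230.912 223.104] [0.4572 0.2856]
bench_timer 0.65 [249.28  209.808] [0.5154 0.3193]
bench_timer 0.6 [259.968 287.52 ] [0.4501 0.0469]
bench_timer 0.47 [318.272 394.704] [ 0.4576 -0.2405]
marker 0.82 [301.504 319.104] [ 0.4969 -0.0703]
small_bottle 0.93 [406.592 345.504] [ 0.6538 -0.2125]
```

View pics/top1.png

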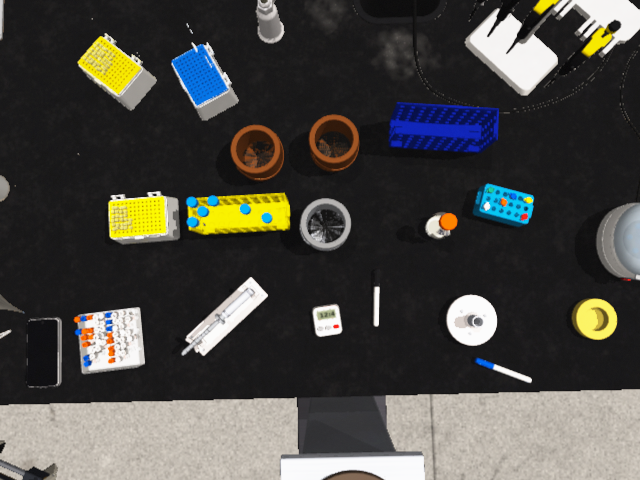

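View pics/scene1.png

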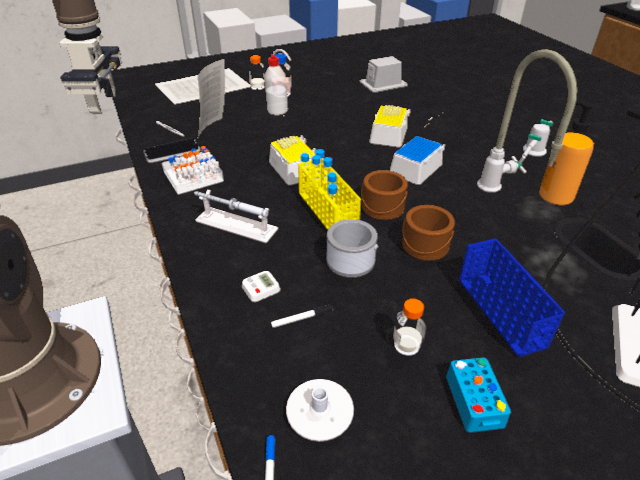

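The top view shows the grey Dewar at (325,225), with brown look-alikes at (257,152) and (333,143). The cover is at (471,320) and the rod in its rest at (220,320), tip at lower left. The scene view agrees. I'll go over the cover first.

Emit:
carry_out:
  claw: [9,9,9,9,9,9,9,9,9,9,9,9,9,9,9,9,9,9]
  delta_pos:
    - [0,0,0]
    - [0,0,0]
    - [0,0,0]
    - [0,0,0]
    - [0,0,0]
    - [0,0,0]
    - [0,0,0]
    - [0,0,0]
    - [0,0,0]
    - [-3.75,2.4,0]
    - [-3.75,2.4,0]
    - [-3.75,2.4,0]
    - [-3.75,2.4,0]
    - [-3.75,2.4,0]
    - [-3.75,2.4,0]
    - [-3.75,2.4,0]
    - [-3.75,2.4,0]
    - [0,0,0]
  angular:
    - [0,0,0.129]
    - [0,0,0.129]
    - [0,0,0.129]
    - [0,0,0.129]
    - [0,0,0.129]
    - [0,0,0.129]
    - [0,0,0.129]
    - [0,0,0.129]
    - [0,0,0.129]
    - [0,0,0]
    - [0,0,0]
    - [0,0,0]
    - [0,0,0]
    - [0,0,0]
    - [0,0,0]
    - [0,0,0]
    - [0,0,0]
    - [0,0,0]

```text
clock: 3.1
position: [0.4452, 0.266, 0.2274]
ee_rot: [2.232, 2.207, 0.001]
force: [-1.0, 0.1, 0.6]
width: 0.98
gripper_force: 0.0
```

Emit:
carry_out:
  claw: [9,9,9,9,9,9,9,9,9,9,9,9,9,9]
  delta_pos:
    - [-4.5,0,0]
    - [-4.5,0,0]
    - [-4.5,0,0]
    - [-4.5,0,0]
    - [-4.5,0,0]
    - [-4.5,0,0]
    - [-4.5,0,0]
    - [-4.5,0,0]
    - [-4.5,0,0]
    - [-4.5,0,0]
    - [-4.5,0,0]
    - [-4.5,0,0]
    - [0,0,0]
    - [0,0,0]
  angular:
    - [0,0,0]
    - [0,0,0]
    - [0,0,0]
    - [0,0,0]
    - [0,0,0]
    - [0,0,0]
    - [0,0,0]
    - [0,0,0]
    - [0,0,0]
    - [0,0,0]
    - [0,0,0]
    - [0,0,0]
    - [0,0,0]
    - [0,0,0]

```text
clock: 4.5
position: [0.4402, -0.2685, 0.2266]
ee_rot: [-2.227, -2.216, 0.001]
force: [0.4, 0.6, 0.2]
width: 0.982
gripper_force: 0.0
```

```bash
cat >> h.py <<'E'
np.set_printoptions(precision=4,suppress=True)
from scipy.spatial.transform import Rotation as Ro
def pose():
    s=arm.observe();R=Ro.from_rotvec(s["ee_rot"]).as_matrix()
    print("t",s["clock"],"p",s["position"],"\nR",R.round(3).tolist(),"F",s["force"],"w",s["width"],"gf",s["gripper_force"],"q",s["joints"]);return s["position"],R
def find(im,Z,near=None):
    for k,z in Z.items():
        for r in arm.place_of(k,im)[:2]:
            c=np.array(r["centre"]);print(k,round(r["conf"],2),c*[640,480],px2w(im,c,z)[:2])
E
python3 - <<'E'
from h import *
pose()
im=arm.get_image("wrist");save(im,"w1.png");print(im["T"])
find(im,dict(cover=0,cover_seat=.014,guide_mouth=.062))
im=arm.get_image("top")
find(im,dict(cover=0,cover_seat=.014,guide_mouth=.062))
E
```

```text
t 4.5 p [ 0.4402 -0.2685  0.2266] 
R [[0.005, 1.0, -0.0], [1.0, -0.005, -0.0], [-0.0, -0.0, -1.0]] F [0.3912 0.5765 0.2333] w 0.982415758042722 gf 0.0 q [-0.1255  0.2941  0.7323  1.8788 -0.2246  1.0524  0.693 ]
[[ 1.     -0.0045 -0.0018  0.4414]
 [-0.0048 -0.9672 -0.2539 -0.1989]
 [-0.0006  0.2539 -0.9672  0.3843]
 [ 0.      0.      0.      1.    ]]
cover 0.9 [324.992 214.32 ] [ 0.4449 -0.2733]
cover_seat 0.87 [321.472 215.184] [ 0.4413 -0.2715]
guide_mouth 0.78 [328.384 230.496] [ 0.4472 -0.2753]
cover 0.89 [470.08  315.408] [ 0.4513 -0.278 ]
cover 0.73 [182.528 353.184] [0.3837 0.3774]
cover_seat 0.55 [469.376 322.08 ] [ 0.4379 -0.2711]
guide_mouth 0.76 [478.976 321.12 ] [ 0.4446 -0.2762]
```

View pics/w1.png

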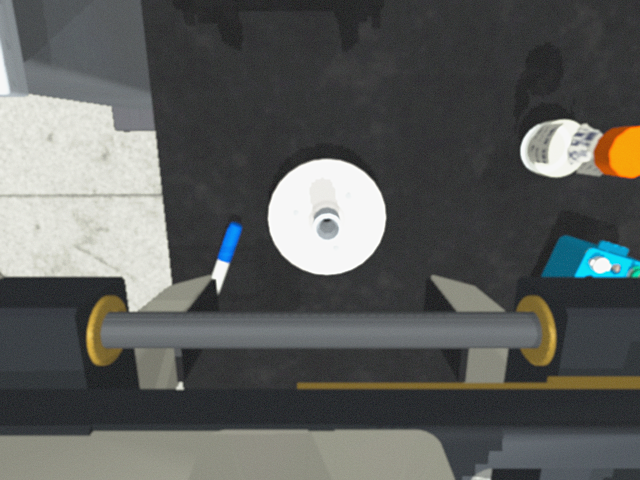

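The wrist view shows the cover's flange centred near (327,216) and the tube mouth near (327,226), both upright. A blue-capped marker lies beside it. I'll measure by fitting a circle to the flange edge.

```bash
cat >> h.py <<'E'
def circ(im,mask,z):
    cs,_=cv2.findContours(mask.astype(np.uint8),cv2.RETR_EXTERNAL,cv2.CHAIN_APPROX_NONE)
    c=cv2.convexHull(max(cs,key=cv2.contourArea))[:,0]
    P=np.array([px2w(im,((u+.5)/640,(v+.5)/480),z)[:2] for u,v in c])
    (x,y),r=cv2.minEnclosingCircle((P*1000).astype(np.float32))
    A=np.c_[2*P,np.ones(len(P))];s=np.linalg.lstsq(A,(P**2).sum(1),rcond=None)[0]
    return s[:2],np.sqrt(s[2]+s[0]**2+s[1]**2),(x/1000,y/1000,r/1000)
E
python3 - <<'E'
from h import *
im=arm.get_image("wrist");h=im["frame"].min(2)
m=np.zeros((480,640),bool);m[150:280,260:395]=(h[150:280,260:395]>110)
print(circ(im,m,.020))
for n in("wrist","top"):
    im=arm.get_image(n)
    for r in arm.trace("cover",im)[:1]: print(n,r["conf"],circ(im,r["region"],.020))
for r in arm.trace("dewar",im)[:3]: print(r["conf"],r["centre"],circ(im,r["region"],.078))
E
```

```text
(array([ 0.4466, -0.2742]), np.float64(0.056584482150651795), (0.4464073486328125, -0.2742540588378906, 0.056844104766845704))
wrist 0.87 (array([ 0.4461, -0.2735]), np.float64(0.055821987797920254), (0.4459676818847656, -0.2735015563964844, 0.05625547790527344))
top 0.74 (array([ 0.4437, -0.2752]), np.float64(0.05546283111690154), (0.4445230102539062, -0.27488601684570313, 0.05657408142089844))
0.98 [0.4017, 0.3229] (array([0.821 , 0.1861]), np.float64(0.06101201824062362), (0.82116943359375, 0.18480738830566407, 0.06544099426269531))
0.97 [0.5109, 0.4642] (array([0.6601, 0.0431]), np.float64(0.05521678931637514), (0.6597265014648438, 0.043792720794677734, 0.05665383529663086))
0.94 [0.5202, 0.294] (array([0.8382, 0.02  ]), np.float64(0.06049331887734975), (0.8380687255859375, 0.020641401290893556, 0.06458634185791015))
```

Emit:
carry_out:
  claw: [9,9,9,9,9,9,2.0,2.0,2.0,2.0,2.0,2.0,2.0,2.0,2.0,2.0]
  delta_pos:
    - [-0.57,0.6,3.5]
    - [0,0,4]
    - [0,0,4]
    - [0,0,4]
    - [0,0,3.2]
    - [0,0,1]
    - [0,0,0]
    - [0,0,0]
    - [0,0,0]
    - [0,0,0]
    - [0,0,0]
    - [0,0,0]
    - [0,0,0]
    - [0,0,0]
    - [0,0,0]
    - [0,0,0]
  angular:
    - [0,0,0]
    - [0,0,0]
    - [0,0,0]
    - [0,0,0]
    - [0,0,0]
    - [0,0,0]
    - [0,0,0]
    - [0,0,0]
    - [0,0,0]
    - [0,0,0]
    - [0,0,0]
    - [0,0,0]
    - [0,0,0]
    - [0,0,0]
    - [0,0,0]
    - [0,0,0]
  force: 20

```text
clock: 6.8
position: [0.4464, -0.2733, 0.0297]
ee_rot: [-2.224, -2.219, -0.0]
force: [0.6, 0.4, -0.4]
width: 0.28
gripper_force: 20.0
```

Emit:
carry_out:
  claw: [2,2,2,2,2,2,2,2]
  delta_pos:
    - [0,0,-1]
    - [0,0,-4]
    - [0,0,-4]
    - [0,0,-4]
    - [0,0,-4]
    - [0,0,-3]
    - [0,0,0]
    - [0,0,0]
  angular:
    - [0,0,0]
    - [0,0,0]
    - [0,0,0]
    - [0,0,0]
    - [0,0,0]
    - [0,0,0]
    - [0,0,0]
    - [0,0,0]

```text
clock: 7.6
position: [0.4464, -0.2732, 0.2301]
ee_rot: [2.223, 2.219, 0.001]
force: [-0.0, 0.3, -1.4]
width: 0.276
gripper_force: 20.0
```

```bash
python3 - <<'E'
from h import *
p,R=pose()
im=arm.get_image("wrist");save(im,"w2.png")
for r in arm.trace("cover",im)[:1]:print(r["conf"],circ(im,r["region"],p[2]-.029+.020))
E
```

```text
t 7.6 p [ 0.4464 -0.2732  0.2301] 
R [[0.002, 1.0, 0.001], [1.0, -0.002, 0.0], [0.0, 0.001, -1.0]] F [-0.0249  0.2703 -1.4079] w 0.2757599202247469 gf 19.979972881628782 q [-0.1287  0.3076  0.7496  1.8582 -0.2388  1.0664  0.712 ]
0.93 (array([ 0.4465, -0.2587]), np.float64(0.0451614794304372), (0.44676409912109377, -0.26400323486328126, 0.05415250015258789))
```

View pics/w2.png

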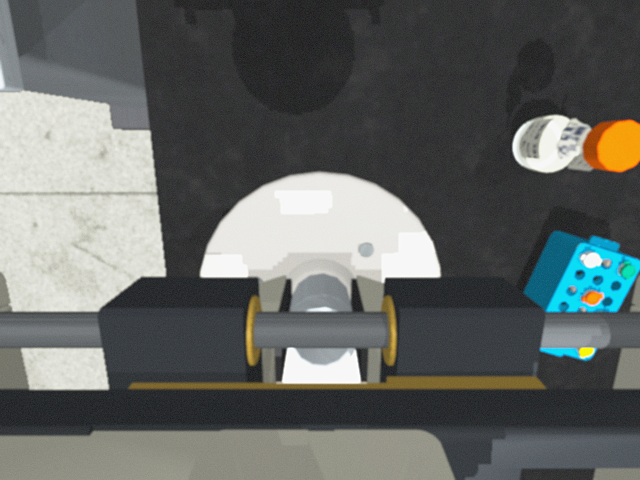

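The cover is gripped and level: its front edge arcs from (200,270) over (318,171) to (440,270). Next I'll stop just short of the Dewar so the wrist camera can see it.

Emit:
carry_out:
  claw: [2,2,2,2,2,2,2,2,2,2]
  delta_pos:
    - [2.0,2.5,0]
    - [2.5,3.1,0]
    - [2.5,3.1,0]
    - [2.5,3.1,0]
    - [2.5,3.1,0]
    - [2.5,3.1,0]
    - [2.5,3.2,0]
    - [0,0,0]
    - [0,0,0]
    - [0,0,0]
  angular:
    - [0,0,0]
    - [0,0,0]
    - [0,0,0]
    - [0,0,0]
    - [0,0,0]
    - [0,0,0]
    - [0,0,0]
    - [0,0,0]
    - [0,0,0]
    - [0,0,0]

```text
clock: 8.7
position: [0.6575, -0.105, 0.2285]
ee_rot: [-2.225, -2.216, 0.004]
force: [-0.4, -0.3, -1.8]
width: 0.275
gripper_force: 20.0
```

```bash
cat >> h.py <<'E'
from scipy.optimize import least_squares
def arc(im,mask,z,r,sel):
    cs,_=cv2.findContours(mask.astype(np.uint8),cv2.RETR_EXTERNAL,cv2.CHAIN_APPROX_NONE)
    c=max(cs,key=cv2.contourArea)[:,0];c=c[sel(c)]
    P=np.array([px2w(im,((u+.5)/640,(v+.5)/480),z)[:2] for u,v in c])
    s=least_squares(lambda q:np.hypot(*(P-q).T)-r,P.mean(0),loss="soft_l1",f_scale=.001);return s.x,np.sqrt(np.mean(s.fun**2))
E
python3 - <<'E'
from h import *
p,R=pose()
im=arm.get_image("wrist");save(im,"w3.png")
r=arm.trace("cover",im)[0];print(r["conf"],arc(im,r["region"],p[2]-.0297+.021,.056,lambda c:(c[:,1]<265)))
for r in arm.trace("dewar",im)[:2]:
  print(r["conf"],r["centre"],circ(im,r["region"],.078))
  np.save("dm.npy",r["region"])
find(im,dict(dewar_rim=.08,dewar=0))
E
```

```text
t 8.7 p [ 0.6575 -0.105   0.2285] 
R [[0.004, 1.0, -0.003], [1.0, -0.004, -0.001], [-0.001, -0.003, -1.0]] F [-0.4015 -0.3324 -1.8032] w 0.27455854791616513 gf 19.979807707713917 q [-0.3328  0.561   0.6688  1.4956 -0.3586  1.2125  0.3847]
0.81 (array([ 0.658 , -0.1059]), np.float64(0.00045126067402837965))
0.57 [0.8733, 0.1317] (array([0.8326, 0.0177]), np.float64(0.06148618437311483), (0.8332509765625, 0.013386817932128906, 0.06556212615966797))
0.47 [0.1409, 0.0813] (array([0.4913, 0.0319]), np.float64(0.033279488399942825), (0.4909129333496094, 0.03135379600524903, 0.03566337203979492))
dewar_rim 0.93 [582.912  56.592] [0.8474 0.0204]
dewar_rim 0.73 [331.904  23.088] [0.6662 0.043 ]
dewar 0.67 [332.992  49.776] [0.6692 0.0416]
```

View pics/w3.png

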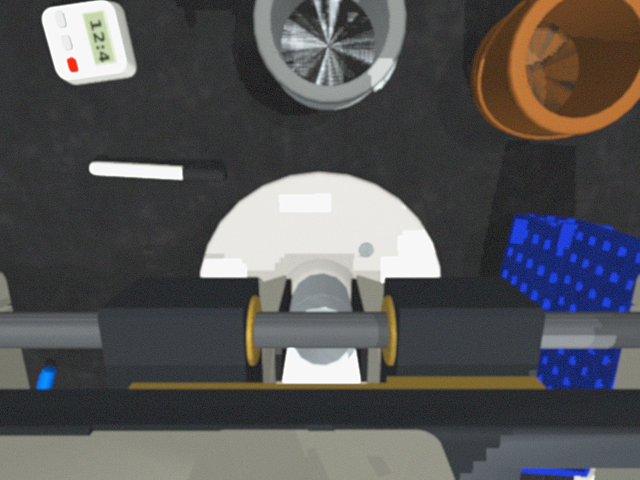

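The Dewar's rim is cut off at the top of the image, its centre near (330,20). The cover's centre is within 1 mm of the TCP. I'll back up 4 cm to see the whole mouth.

Emit:
carry_out:
  claw: [2,2,2]
  delta_pos:
    - [-4,0,0]
    - [0,0,0]
    - [0,0,0]
  angular:
    - [0,0,0]
    - [0,0,0]
    - [0,0,0]

```text
clock: 9.25
position: [0.6581, -0.1459, 0.2301]
ee_rot: [2.227, 2.215, -0.0]
force: [0.2, 1.1, -2.4]
width: 0.276
gripper_force: 20.0
```

```bash
python3 - <<'E'
from h import *
p,R=pose()
im=arm.get_image("wrist");f=im["frame"]
r=arm.trace("cover",im)[0];print(r["conf"],arc(im,r["region"],p[2]-.0297+.021,.056,lambda c:(c[:,1]<265)))
find(im,dict(dewar_rim=.08))
# rim guard: grey, annulus; predicted centre
K=np.array(im["mtx"]);T=np.linalg.inv(im["T"])
def pr(P): q=K@(T[:3,:3]@P+T[:3,3]);return q[:2]/q[2]
hsv=cv2.cvtColor(f,cv2.COLOR_RGB2HSV)
g=cv2.GaussianBlur(f,(3,3),0).astype(float).mean(2)
# joint fit: for centre (x,y), sample rays and pick strongest gradient near r=.042 (inner) and .054 (outer)
def fit(r0,c):
    for it in range(4):
        P=[]
        for a in np.linspace(0,2*np.pi,120,endpoint=False):
            rs=np.arange(r0-.006,r0+.0061,.0004);d=np.array([np.cos(a),np.sin(a)])
            uv=np.array([pr(np.r_[c+d*x,.08]) for x in rs])
            if uv[:,1].min()<1 or uv[:,1].max()>478: continue
            v=cv2.remap(g.astype(np.float32),uv[:,0].astype(np.float32),uv[:,1].astype(np.float32),cv2.INTER_LINEAR).ravel()
            G=np.abs(np.gradient(v));i=G.argmax()
            if G[i]>4:P.append(c+d*rs[i])
        P=np.array(P);s=least_squares(lambda q:np.hypot(P[:,0]-q[0],P[:,1]-q[1])-q[2],[*c,r0],loss="soft_l1",f_scale=.0007);c=s.x[:2]
    return s.x,len(P),np.median(abs(np.hypot(P[:,0]-s.x[0],P[:,1]-s.x[1])-s.x[2]))
for r0 in(.042,.054):
  print(r0,fit(r0,np.array([.661,.039])))
c=fit(.042,np.array([.661,.039]))[0]
o=f.copy()
for rr in(.042,.054):
  for a in np.linspace(0,6.28,90): cv2.circle(o,tuple(int(t) for t in pr(np.array([c[0]+rr*np.cos(a),c[1]+rr*np.sin(a),.08]))),0,(255,0,0),-1)
cv2.imwrite("pics/w4.png",cv2.resize(o[0:220,180:480,::-1],None,fx=2.6,fy=2.6,interpolation=0))
E
```

```text
t 9.25 p [ 0.6581 -0.1459  0.2301] 
R [[0.005, 1.0, 0.0], [1.0, -0.005, -0.001], [-0.001, 0.0, -1.0]] F [ 0.1813  1.1243 -2.4049] w 0.27641102235360077 gf 19.98052868371815 q [-0.2658  0.5724  0.6683  1.473  -0.3647  1.2221  0.4442]
0.69 (array([ 0.6585, -0.1469]), np.float64(0.0004831913684883502))Traceback (most recent call last):
  File "<stdin>", line 25, in <module>
  File "<stdin>", line 22, in fit
    return func(*args, **kwargs)
    vector_fun = VectorFunction(
        fun_wrapped,
    ...<6 lines>...
        workers=workers
    )
    self._update_fun()
    ~~~~~~~~~~~~~~~~^^
    self.f = self.fun_wrapped(xp_copy(self.x))
             ~~~~~~~~~~~~~~~~^^^^^^^^^^^^^^^^^
    return np.atleast_1d(self.fun(x))
                         ~~~~~~~~^^^
    return self.f(x, *self.args, **self.kwargs)
           ~~~~~~^^^^^^^^^^^^^^^^^^^^^^^^^^^^^^
  File "<stdin>", line 22, in <lambda>
IndexError: too many indices for array: array is 1-dimensional, but 2 were indexed
```

I moved the wrong way: image up is +y. I'll go forward 8 cm.

Emit:
carry_out:
  claw: [2,2,2,2]
  delta_pos:
    - [4,0,0]
    - [4,0,0]
    - [0,0,0]
    - [0,0,0]
  angular:
    - [0,0,0]
    - [0,0,0]
    - [0,0,0]
    - [0,0,0]

```text
clock: 9.8
position: [0.659, -0.0612, 0.2296]
ee_rot: [-2.219, -2.223, -0.001]
force: [-0.5, -0.9, -1.7]
width: 0.28
gripper_force: 20.0
```

```bash
cat >> h.py <<'E'
def pr(im,P):
    T=np.linalg.inv(im["T"]);q=np.array(im["mtx"])@(T[:3,:3]@P+T[:3,3]);return q[:2]/q[2]
def fit(im,r0,c,z,w=.006,thr=4):
    g=cv2.GaussianBlur(im["frame"],(3,3),0).astype(np.float32).mean(2)
    for it in range(4):
        P=[]
        for a in np.linspace(0,2*np.pi,120,endpoint=False):
            rs=np.arange(r0-w,r0+w,.0004);d=np.array([np.cos(a),np.sin(a)])
            uv=np.array([pr(im,np.r_[c+d*x,z]) for x in rs],np.float32)
            if uv[:,1].min()<1 or uv[:,1].max()>478: continue
            v=cv2.remap(g,uv[:,0],uv[:,1],cv2.INTER_LINEAR).ravel()
            G=np.abs(np.gradient(v));i=G.argmax()
            if G[i]>thr:P.append(c+d*rs[i])
        P=np.array(P);s=least_squares(lambda q:np.hypot(P[:,0]-q[0],P[:,1]-q[1])-q[2],[*c,r0],loss="soft_l1",f_scale=.0007);c=s.x[:2]
    return s.x,len(P),np.median(abs(s.fun))
def draw(im,n,c,z,rr,box,k):
    o=im["frame"].copy()
    for r in rr:
        for a in np.linspace(0,6.28,90): cv2.circle(o,tuple(int(t) for t in pr(im,np.array([c[0]+r*np.cos(a),c[1]+r*np.sin(a),z]))),0,(255,0,0),-1)
    a,b,cc,d=box;cv2.imwrite("pics/"+n,cv2.resize(o[a:b,cc:d,::-1],None,fx=k,fy=k,interpolation=0))
E
python3 - <<'E'
from h import *
p,R=pose()
im=arm.get_image("wrist")
r=arm.trace("cover",im)[0];print(r["conf"],arc(im,r["region"],p[2]-.0297+.021,.056,lambda c:(c[:,1]<265)))
find(im,dict(dewar_rim=.08))
for r0 in(.042,.054): print(r0,fit(im,r0,np.array([.661,.039]),.08)); 
c=fit(im,.042,np.array([.661,.039]),.08)[0]
draw(im,"w4.png",c,.08,(.042,.054),(0,220,180,480),2.6)
t=arm.get_image("top")
for r0 in(.042,.054): print("top",r0,fit(t,r0,np.array([.661,.039]),.08))
E
```

```text
t 9.8 p [ 0.659  -0.0612  0.2296] 
R [[-0.002, 1.0, -0.0], [1.0, 0.002, 0.001], [0.001, -0.0, -1.0]] F [-0.5364 -0.8879 -1.6593] w 0.27970950393462257 gf 19.98023082924192 q [-0.4011  0.5513  0.6674  1.5074 -0.355   1.2066  0.3236]Traceback (most recent call last):
  File "<stdin>", line 4, in <module>
IndexError: list index out of range
```

```bash
python3 - <<'E'
from h import *
p,R=pose()
im=arm.get_image("wrist")
find(im,dict(dewar_rim=.08))
for r0 in(.042,.054): print(r0,fit(im,r0,np.array([.661,.039]),.08)); 
c=fit(im,.042,np.array([.661,.039]),.08)[0]
draw(im,"w4.png",c,.08,(.042,.054),(0,220,180,480),2.6)
t=arm.get_image("top")
for r0 in(.042,.054): print("top",r0,fit(t,r0,np.array([.661,.039]),.08))
E
```

```text
t 9.9 p [ 0.6588 -0.0644  0.2299] 
R [[0.002, 1.0, 0.0], [1.0, -0.002, -0.001], [-0.001, 0.0, -1.0]] F [-1.1088 -0.8517 -2.0962] w 0.2783238722804201 gf 19.980222577705717 q [-0.3983  0.5512  0.6696  1.5074 -0.3547  1.2065  0.3238]
dewar_rim 0.83 [570.368 118.8  ] [0.8479 0.0184]
dewar_rim 0.72 [327.296  80.784] [0.6645 0.0457]
0.042 (array([0.6648, 0.0446, 0.0416]), 120, np.float64(0.0004392139816916524))
0.054 (array([0.6645, 0.0437, 0.0539]), 103, np.float64(7.1849172947204e-05))
top 0.042 (array([0.6624, 0.0439, 0.0419]), 86, np.float64(0.0004355733940166924))
top 0.054 (array([0.6596, 0.0448, 0.0557]), 120, np.float64(0.0009010727120107032))
```

View pics/w4.png

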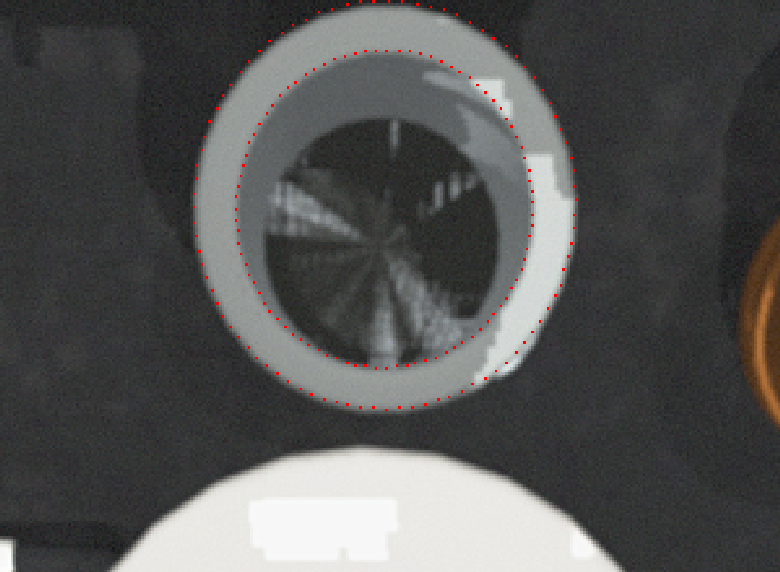

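The fit matches the rim (drawn circle centred near (385,205) in the crop), so the Dewar rim is at (0.6645, 0.0437). I'll move over it.

Emit:
carry_out:
  claw: [2,2,2,2,2,2,2,2,2]
  delta_pos:
    - [3.6,0.2,0]
    - [3.6,0.2,0]
    - [3.6,0.2,0]
    - [0,0,4]
    - [0,0,4]
    - [0,0,2.8]
    - [0,0,0]
    - [0,0,0]
    - [0,0,0]
  angular:
    - [0,0,0]
    - [0,0,0]
    - [0,0,0]
    - [0,0,0]
    - [0,0,0]
    - [0,0,0]
    - [0,0,0]
    - [0,0,0]
    - [0,0,0]

```text
clock: 10.95
position: [0.6665, 0.0435, 0.1239]
ee_rot: [2.223, 2.217, 0.004]
force: [-0.4, -0.1, -1.5]
width: 0.276
gripper_force: 20.0
```

```bash
python3 - <<'E'
from h import *
pose()
im=arm.get_image("scene");save(im,"s2.png")
pose()
E
```

```text
t 10.95 p [0.6665 0.0435 0.1239] 
R [[0.003, 1.0, 0.003], [1.0, -0.003, 0.0], [0.0, 0.003, -1.0]] F [-0.4169 -0.0964 -1.5072] w 0.2756467279809314 gf 19.980365713272477 q [-0.5242  0.6521  0.6112  1.613  -0.4241  1.0089  0.2159]
t 11.0 p [0.6665 0.0437 0.1239] 
R [[0.003, 1.0, 0.003], [1.0, -0.003, 0.0], [0.0, 0.003, -1.0]] F [-0.4247 -0.6179 -1.8027] w 0.2780283402880704 gf 19.980417832612147 q [-0.5244  0.6519  0.611   1.6132 -0.4242  1.0087  0.2159]
```

Emit:
carry_out:
  claw: [2,2,2,2,2,2]
  delta_pos:
    - [0.1,-0.25,0]
    - [0,0,0.8]
    - [0,0,0.6]
    - [0,0,0.3]
    - [0,0,0.3]
    - [0,0,0]
  angular:
    - [0,0,0]
    - [0,0,0]
    - [0,0,0]
    - [0,0,0]
    - [0,0,0]
    - [0,0,0]

```text
clock: 11.6
position: [0.6623, 0.0452, 0.1011]
ee_rot: [-2.223, -2.219, 0.001]
force: [0.8, -0.3, -2.0]
width: 0.275
gripper_force: 20.0
```

Emit:
carry_out:
  claw: [2,2,2,2,2,2]
  delta_pos:
    - [0,0,0.2]
    - [0,0,0.2]
    - [0,0,0.1]
    - [0,0,0.1]
    - [0,0,0]
    - [0,0,0]
  angular:
    - [0,0,0]
    - [0,0,0]
    - [0,0,0]
    - [0,0,0]
    - [0,0,0]
    - [0,0,0]

```text
clock: 12.2
position: [0.6626, 0.0452, 0.096]
ee_rot: [-2.224, -2.219, -0.0]
force: [-1.3, -0.1, 0.2]
width: 0.278
gripper_force: 20.0
```

Emit:
carry_out:
  claw: [2,2,4.5,4.5,4.5,4.5,4.5]
  delta_pos:
    - [0,0,0.1]
    - [0,0,0]
    - [0,0,0]
    - [0,0,0]
    - [0,0,0]
    - [0,0,0]
    - [0,0,0]
  angular:
    - [0,0,0]
    - [0,0,0]
    - [0,0,0]
    - [0,0,0]
    - [0,0,0]
    - [0,0,0]
    - [0,0,0]

```text
clock: 12.9
position: [0.6626, 0.0452, 0.0947]
ee_rot: [2.224, 2.219, -0.0]
force: [-0.1, 0.0, 0.3]
width: 0.492
gripper_force: 0.0
```

Emit:
carry_out:
  claw: [4.5,4.5,4.5,4.5,4.5,4.5,4.5,4.5,4.5]
  delta_pos:
    - [0,0,-2]
    - [0,0,-4]
    - [0,0,-4]
    - [0,0,-4]
    - [-4.5,0,0]
    - [-4.5,0,0]
    - [0,0,0]
    - [0,0,0]
    - [0,0,0]
  angular:
    - [0,0,0]
    - [0,0,0]
    - [0,0,0]
    - [0,0,0]
    - [0,0,0]
    - [0,0,0]
    - [0,0,0]
    - [0,0,0]
    - [0,0,0]

```text
clock: 13.8
position: [0.6625, -0.0435, 0.2344]
ee_rot: [-2.222, -2.22, -0.001]
force: [-0.5, 0.2, 0.3]
width: 0.491
gripper_force: 0.0
```

```bash
python3 - <<'E'
from h import *
p,R=pose()
im=arm.get_image("wrist");c0=np.array([.6645,.0437])
print("flange",fit(im,.056,c0,.088,.004)); print("tubetop",fit(im,.013,c0,.128,.003));print("bore",fit(im,.0100,c0,.128,.0025))
find(im,dict(guide_mouth=.128,cover_seat=.08))
t=arm.get_image("top");print("top flange",fit(t,.056,c0,.088,.004)); find(t,dict(guide_mouth=.128))
u,v=pr(im,np.r_[c0,.1]).astype(int);a=max(0,v-110);b=max(0,u-150)
draw(im,"w5.png",fit(im,.056,c0,.088,.004)[0],.088,(.056,),(a,a+220,b,b+300),2.6)
E
```

```text
t 13.8 p [ 0.6625 -0.0435  0.2344] 
R [[0.001, 1.0, -0.0], [1.0, -0.001, 0.001], [0.001, -0.0, -1.0]] F [-0.4567  0.2101  0.293 ] w 0.4906972543697767 gf 0.0 q [-0.4274  0.5518  0.6702  1.495  -0.3551  1.2191  0.2926]
flange (array([0.663 , 0.0445, 0.0554]), 120, np.float64(0.00018810759376038794))
tubetop (array([0.6635, 0.0449, 0.0104]), 120, np.float64(0.00015386368095589038))
bore (array([0.6631, 0.0449, 0.0102]), 120, np.float64(6.20843560142385e-05))
guide_mouth 0.77 [320.192 109.488] [0.6628 0.0438]
cover_seat 0.62 [320.    110.208] [0.6625 0.0465]
cover_seat 0.2 [321.792 113.424] [0.6639 0.0442]
top flange (array([0.6606, 0.0448, 0.0558]), 93, np.float64(0.00043508824678691743))
guide_mouth 0.78 [322.304 223.296] [0.6554 0.0498]
```

View pics/w5.png

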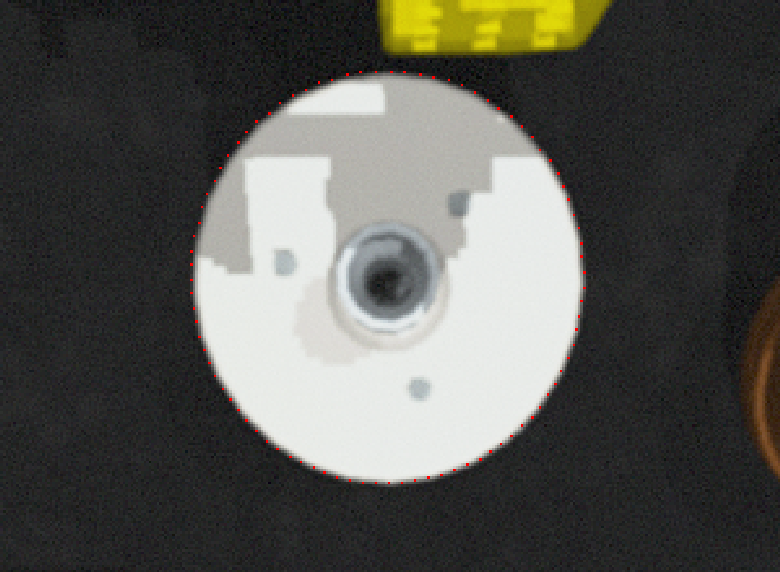

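The cover is seated: its flange fits the drawn circle (crop centre (388,278)) and the bore shows at (388,280). Guide mouth is at about (0.6632, 0.0447). Now the rod.

Emit:
carry_out:
  claw: [5,5,5,5,5,5,5,5,5,5,5,5,5,5,5,5,5]
  delta_pos:
    - [3.5,-2.25,0]
    - [3.5,-2.25,0]
    - [3.5,-2.25,0]
    - [3.5,-2.25,0]
    - [3.5,-2.25,0]
    - [3.5,-2.25,0]
    - [3.5,-2.25,0]
    - [3.5,-2.25,0]
    - [3.5,-2.25,0]
    - [0,0,0]
    - [0,0,0]
    - [0,0,0]
    - [0,0,0]
    - [0,0,0]
    - [0,0,0]
    - [0,0,0]
    - [0,0,0]
  angular:
    - [0,0,0]
    - [0,0,0]
    - [0,0,0]
    - [0,0,0]
    - [0,0,0]
    - [0,0,0]
    - [0,0,0]
    - [0,0,0]
    - [0,0,0]
    - [0,0,-0.142]
    - [0,0,-0.142]
    - [0,0,-0.142]
    - [0,0,-0.142]
    - [0,0,-0.142]
    - [0,0,0]
    - [0,0,0]
    - [0,0,0]

```text
clock: 15.75
position: [0.4605, 0.2707, 0.2347]
ee_rot: [1.318, 2.852, 0.0]
force: [-0.4, 0.9, -0.7]
width: 0.544
gripper_force: 0.0
```

```bash
python3 - <<'E'
from h import *
p,R=pose()
im=arm.get_image("wrist");save(im,"w6.png")
find(im,dict(gauge_rod=.065,rod_tip=.065,rod_grip=.065,rod_rest=0))
E
```

```text
t 15.75 p [0.4605 0.2707 0.2347] 
R [[-0.648, 0.762, 0.0], [0.762, 0.648, 0.0], [-0.0, 0.0, -1.0]] F [-0.359   0.9009 -0.7292] w 0.5439979909447809 gf 0.0 q [-1.0244  0.2924  0.5071  1.814  -0.1597  1.0756  0.2457]
gauge_rod 0.77 [330.88 220.32] [0.4681 0.2774]
rod_tip 0.79 [328.704  85.296] [0.3961 0.3584]
rod_grip 0.69 [329.28  272.112] [0.4977 0.2409]
rod_rest 0.88 [329.28  207.696] [0.4684 0.277 ]
```

View pics/w6.png

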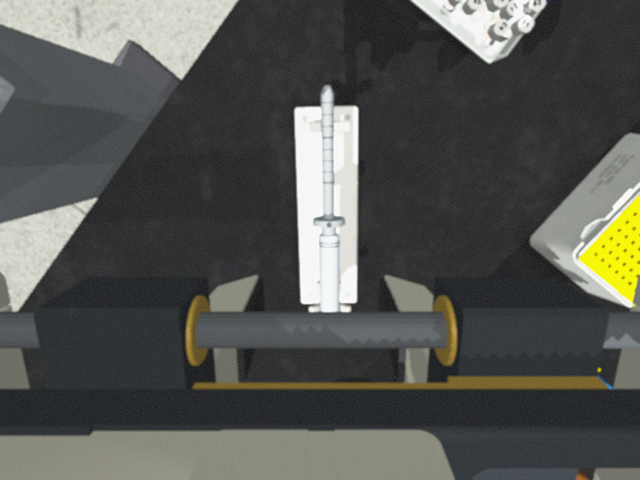

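The rod lies straight ahead of the tool: tip (327,86), collar (329,221), handle end about (330,308). I'll tilt 45° and go to a pre-grasp pose.

Emit:
carry_out:
  claw: [5,5,5,5,5,5,5,5,5,5,5,5]
  delta_pos:
    - [0,0,0]
    - [0,0,0]
    - [0,0,0]
    - [0,0,0]
    - [0,0,0]
    - [0,0,0]
    - [-3.85,0.2,0.15]
    - [-3.85,0.2,0.15]
    - [-3.85,0.2,0.1]
    - [-3.85,0.25,0.1]
    - [0,0,0]
    - [0,0,0]
  angular:
    - [0,0.131,0]
    - [0,0.131,0]
    - [0,0.131,0]
    - [0,0.131,0]
    - [0,0.131,0]
    - [0,0.131,0]
    - [0,0,0]
    - [0,0,0]
    - [0,0,0]
    - [0,0,0]
    - [0,0,0]
    - [0,0,0]

```text
clock: 17.2
position: [0.5354, 0.1959, 0.1216]
ee_rot: [-1.003, -2.174, -0.414]
force: [-0.8, 0.2, 0.4]
width: 0.546
gripper_force: 0.0
```

```bash
cat >> h.py <<'E'
def go(target):  # tool-frame delta in cm to world target
    p,R=pose();print("delta cm",(R.T@(np.array(target)-p)*100).round(2))
E
python3 - <<'E'
from h import *
go([.4896,.2503,.0516])
im=arm.get_image("wrist");save(im,"w7.png")
find(im,dict(gauge_rod=.065,rod_tip=.065,rod_grip=.065))
E
```

```text
t 17.2 p [0.5354 0.1959 0.1216] 
R [[-0.458, 0.76, -0.461], [0.538, 0.649, 0.538], [0.708, -0.002, -0.706]] F [-0.8465  0.2477  0.3658] w 0.5458799048216157 gf 0.0 q [-0.2913  0.7962  0.3676  1.5637 -0.7953  1.5248  1.0947]
delta cm [0.06 0.06 9.98]
gauge_rod 0.79 [318.72  185.712] [0.4655 0.2777]
rod_tip 0.7 [316.224  86.112] [0.3954 0.3561]
rod_grip 0.63 [321.28  245.808] [0.4982 0.2421]
```

Emit:
carry_out:
  claw: [5,5,5,5,5,1.2,1.2,1.2,1.2,1.2,1.2,1.2,1.2]
  delta_pos:
    - [0.1,0.05,3]
    - [0,0,3]
    - [0,0,2.5]
    - [0,0,1.5]
    - [0,0,0]
    - [0,0,0]
    - [0,0,0]
    - [0,0,0]
    - [0,0,0]
    - [0,0,0]
    - [0,0,0]
    - [0,0,0]
    - [0,0,0]
  angular:
    - [0,0,0]
    - [0,0,0]
    - [0,0,0]
    - [0,0,0]
    - [0,0,0]
    - [0,0,0]
    - [0,0,0]
    - [0,0,0]
    - [0,0,0]
    - [0,0,0]
    - [0,0,0]
    - [0,0,0]
    - [0,0,0]
  force: 45

```text
clock: 18.7
position: [0.4885, 0.249, 0.0524]
ee_rot: [-1.002, -2.175, -0.412]
force: [-3.3, -7.4, 4.2]
width: 0.188
gripper_force: 45.0
```

Emit:
carry_out:
  claw: [1.2,1.2,1.2,1.2,1.2,1.2,1.2,1.2,1.2]
  delta_pos:
    - [0.7,0,-0.7]
    - [1.5,0,-1.5]
    - [2.5,0,-2.5]
    - [2.5,0,-2.5]
    - [2.5,0,-2.5]
    - [2.5,0,-2.5]
    - [2.5,0,-2.5]
    - [0,0,0]
    - [0,0,0]
  angular:
    - [0,0,0]
    - [0,0,0]
    - [0,0,0]
    - [0,0,0]
    - [0,0,0]
    - [0,0,0]
    - [0,0,0]
    - [0,0,0]
    - [0,0,0]

```text
clock: 19.6
position: [0.4898, 0.2506, 0.2611]
ee_rot: [-1.001, -2.178, -0.417]
force: [-0.2, 0.1, -1.4]
width: 0.189
gripper_force: 45.0
```

```bash
python3 - <<'E'
from h import *
p,R=pose()
im=arm.get_image("wrist");save(im,"w8.png")
z=p[2]+.0134
find(im,dict(gauge_rod=z,rod_tip=z,rod_grip=z))
im=arm.get_image("scene");save(im,"s8.png")
# expected pixels in the scene
u=np.array([-.654,.756,0]);G=p-.019*R[:,2]
find(im,dict(gauge_rod=z,rod_tip=z,rod_grip=z))
print(G,pr(im,G),pr(im,G+u*.05),pr(im,G+u*.156))
E
```

```text
t 19.6 p [0.4898 0.2506 0.2611] 
R [[-0.461, 0.76, -0.458], [0.537, 0.65, 0.538], [0.707, 0.002, -0.708]] F [-0.2136  0.0578 -1.4213] w 0.18877903329923623 gf 44.97105538845062 q [-0.4032  0.5732  0.3822  1.5858 -0.7809  1.6197  0.8975]
gauge_rod 0.77 [322.496 213.12 ] [0.4678 0.2799]
rod_tip 0.59 [318.72   70.704] [0.4013 0.3545]
rod_tip 0.35 [318.784 318.096] [0.4987 0.2414]
rod_grip 0.91 [323.52 319.68] [0.5005 0.2421]
gauge_rod 0.7 [221.824 122.88 ] [0.4653 0.2724]
rod_tip 0.62 [174.208 112.992] [0.3839 0.3582]
[0.4986 0.2404 0.2745] [241.6902 126.4399] [221.3072 121.627 ] [180.0384 111.8824]
```

View pics/w8.png

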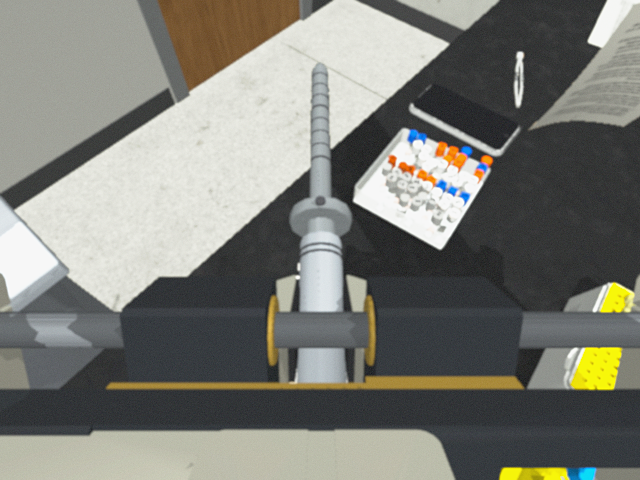

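The rod is held along the tool's symmetry plane, tip at (319,65) and collar around (321,213). Next I'll solve for the in-hand pitch and slide from these pixels.

```bash
python3 - <<'E'
from h import *
p,R=pose()
im=arm.get_image("wrist")
f=cv2.imread("pics/w8.png").mean(2)
# tip end row & axis columns
print("col319 rows55-80",f[56:76,319].astype(int))
for v in(80,110,140,170): 
    r=f[v,295:345];print(v,[int(x) for x in r[::3]])
def model(q):
    s,th,yaw,lat=q # slide, pitch, yaw, lateral
    d=np.cos(yaw)*(np.cos(th)*R[:,0]+np.sin(th)*R[:,2])+np.sin(yaw)*R[:,1]
    G=p-.019*R[:,2]+lat*R[:,1]
    return G,d
for s in(-.005,0,.005):
  for th in(np.pi/4-.05,np.pi/4,np.pi/4+.05):
    G,d=model((s,th,0,0));print(s,round(th,2),"collar",pr(im,G+d*(.05+s)),"tip",pr(im,G+d*(.156+s)),"handle front",pr(im,G+d*(.036+s)))
E
```

```text
t 20.0 p [0.4893 0.2506 0.2595] 
R [[-0.459, 0.76, -0.461], [0.537, 0.65, 0.537], [0.708, -0.001, -0.706]] F [ 0.8862  0.6013 -0.9816] w 0.18626644642045134 gf 44.971083998680115 q [-0.4031  0.5759  0.3819  1.5867 -0.781   1.6201  0.8974]
col319 rows55-80 [227 228 227 227 222 213 185 168 173 182 183 184 181 183 178 168 146 157
 177 186]
80 [225, 224, 224, 219, 225, 216, 140, 168, 187, 179, 165, 203, 225, 221, 226, 226, 222]
110 [220, 224, 219, 224, 220, 187, 144, 173, 186, 177, 162, 138, 230, 227, 225, 224, 225]
140 [223, 222, 219, 218, 216, 165, 153, 173, 178, 178, 166, 137, 218, 222, 222, 194, 63]
170 [225, 229, 229, 227, 151, 102, 159, 172, 179, 180, 173, 148, 69, 42, 36, 33, 38]
-0.005 0.74 collar [317.3325 219.6823] tip [318.1351  58.0982] handle front [317.191  248.1555]
-0.005 0.79 collar [317.3726 222.3457] tip [318.2147  69.6303] handle front [317.221  249.8364]
-0.005 0.84 collar [317.4106 225.1598] tip [318.2875  80.9242] handle front [317.2496 251.6478]
0 0.74 collar [317.3804 210.0244] tip [318.1643  52.224 ] handle front [317.2428 237.7351]
0 0.79 collar [317.4238 213.0612] tip [318.2447  64.1817] handle front [317.2766 239.755 ]
0 0.84 collar [317.4648 216.2506] tip [318.3183  75.8674] handle front [317.3087 241.9153]
0.005 0.74 collar [317.4272 200.6185] tip [318.1929  46.4699] handle front [317.2932 227.5971]
0.005 0.79 collar [317.4735 204.0384] tip [318.2741  58.8514] handle front [317.3305 229.9696]
0.005 0.84 collar [317.5173 207.6103] tip [318.3483  70.9262] handle front [317.366  232.4894]
```

The in-hand pose is nominal (45° ± 0.01, slide about 1 mm). I'll lift and bring the rod upright.

Emit:
carry_out:
  claw: [1.2,1.2,1.2,1.2,1.2,1.2,1.2,1.2,1.2,1.2,1.2,1.2,1.2,1.2,1.2,1.2]
  delta_pos:
    - [2.8,0,-2.8]
    - [2.8,0,-2.8]
    - [0,0,0]
    - [0,0,0]
    - [0,0,0]
    - [0,0,0]
    - [0,0,0]
    - [0,0,0]
    - [0,0,0]
    - [0,0,0]
    - [0,0,0]
    - [0,0,0]
    - [0,0,0]
    - [0,0,0]
    - [0,0,0]
    - [0,0,0]
  angular:
    - [0,0,0]
    - [0,0,0]
    - [0,-0.131,0]
    - [0,-0.131,0]
    - [0,-0.131,0]
    - [0,-0.131,0]
    - [0,-0.131,0]
    - [0,-0.131,0]
    - [0,-0.131,0]
    - [0,-0.131,0]
    - [0,-0.131,0]
    - [0,-0.131,0]
    - [0,-0.131,0]
    - [0,-0.131,0]
    - [0,0,0]
    - [0,0,0]

```text
clock: 21.65
position: [0.4891, 0.2509, 0.3389]
ee_rot: [1.001, 2.179, -0.416]
force: [-0.2, -0.6, -0.9]
width: 0.186
gripper_force: 45.0
```

```bash
python3 - <<'E'
from h import *
go([.672,.0345,.315])
E
```

```text
t 21.65 p [0.4891 0.2509 0.3389] 
R [[-0.462, 0.759, 0.458], [0.537, 0.651, -0.537], [-0.706, -0.002, -0.708]] F [-0.1607 -0.6179 -0.8623] w 0.18638641224188374 gf 44.97168302536011 q [-1.4118  0.3245  0.4787  1.7782  0.6292  1.3385 -0.4643]
delta cm [-18.38  -0.19  21.69]
```

Emit:
carry_out:
  claw: [1.2,1.2,1.2,1.2,1.2,1.2,1.2,1.2,1.2,1.2]
  delta_pos:
    - [-2.6,0,3.1]
    - [-2.6,0,3.1]
    - [-2.6,0,3.1]
    - [-2.6,0,3.1]
    - [-2.6,0,3.1]
    - [-2.6,-0.1,3.1]
    - [-2.7,-0.1,3.1]
    - [0,0,0]
    - [0,0,0]
    - [0,0,0]
  angular:
    - [0,0,0]
    - [0,0,0]
    - [0,0,0]
    - [0,0,0]
    - [0,0,0]
    - [0,0,0]
    - [0,0,0]
    - [0,0,0]
    - [0,0,0]
    - [0,0,0]

```text
clock: 22.65
position: [0.6721, 0.0338, 0.3163]
ee_rot: [1.005, 2.175, -0.413]
force: [0.5, 0.7, -1.9]
width: 0.187
gripper_force: 45.0
```

```bash
python3 - <<'E'
from h import *
go([.672,.0345,.305])
p,R=pose();G=p-.019*R[:,2];d=(R[:,0]+R[:,2])/2**.5;print("G",G,"d",d,"tip",G+.156*d)
a=arm.get_image("scene");b=arm.get_image("wrist")
for n,im in(("scene",a),("wrist",b)):
    for k in("rod_tip","guide_mouth","gauge_rod"):
        for r in arm.place_of(k,im)[:2]:print(n,k,round(r["conf"],2),np.array(r["centre"])*[640,480])
    print("pred tip",pr(im,G+.156*d),"mouth",pr(im,np.array([.6632,.0447,.128])),"coll",pr(im,G+.05*d))
o=np.hstack([cv2.resize(a["frame"][110:300,280:440],None,fx=2.5,fy=2.5),cv2.resize(b["frame"],None,fx=.625,fy=.625,interpolation=cv2.INTER_AREA)[:475].repeat(1,0) if False else cv2.resize(b["frame"],(400,475))])
cv2.imwrite("pics/c9.png",o[:,:,::-1])
E
```

```text
t 22.65 p [0.6721 0.0338 0.3163] 
R [[-0.458, 0.761, 0.46], [0.539, 0.649, -0.536], [-0.707, 0.002, -0.708]] F [ 0.5274  0.7366 -1.9203] w 0.18706076834045254 gf 44.97239112854004 q [-0.9767  0.3657  0.6025  1.8127  0.7123  0.9123 -0.141 ]
delta cm [0.84 0.04 0.76]
t 22.65 p [0.6721 0.0338 0.3163] 
R [[-0.458, 0.761, 0.46], [0.539, 0.649, -0.536], [-0.707, 0.002, -0.708]] F [ 0.5274  0.7366 -1.9203] w 0.18706076834045254 gf 44.97239112854004 q [-0.9767  0.3657  0.6025  1.8127  0.7123  0.9123 -0.141 ]
G [0.6633 0.044  0.3297] d [ 0.0012  0.0021 -1.    ] tip [0.6635 0.0443 0.1737]
scene rod_tip 0.68 [352.832 197.184]
scene guide_mouth 0.79 [348.48  217.008]
scene gauge_rod 0.61 [355.584 155.28 ]
pred tip [353.5794 197.6605] mouth [352.375 215.435] coll [356.0871 152.1324]
wrist rod_tip 0.69 [319.104  66.48 ]
wrist guide_mouth 0.9 [318.912  21.216]
wrist gauge_rod 0.82 [323.2   214.704]
pred tip [317.5084  66.4545] mouth [317.7129  20.9888] coll [316.3948 214.8579]
```

View pics/c9.png

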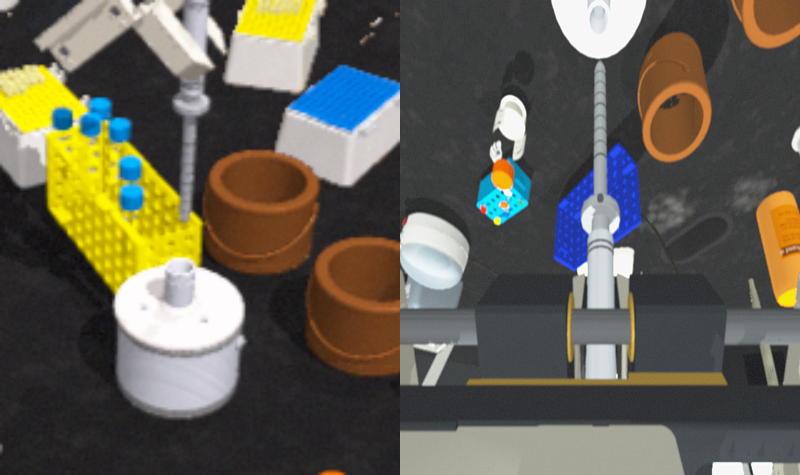

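The cover sits level and the rod hangs upright, tip over the tube: in the scene crop the tip is at (185,218) and the mouth at (180,265). Predicted and detected pixels agree to about 1 px. I'll enter the funnel.

Emit:
carry_out:
  claw: [1.2,1.2,1.2,1.2,1.2,1.2,1.2]
  delta_pos:
    - [1.4,0.05,1.4]
    - [1.0,0,1.0]
    - [0.7,0,0.7]
    - [0.7,0,0.7]
    - [0.7,0,0.7]
    - [0,0,0]
    - [0,0,0]
  angular:
    - [0,0,0]
    - [0,0,0]
    - [0,0,0]
    - [0,0,0]
    - [0,0,0]
    - [0,0,0]
    - [0,0,0]

```text
clock: 23.75
position: [0.6724, 0.0347, 0.2519]
ee_rot: [1.001, 2.176, -0.416]
force: [0.5, -0.4, -0.8]
width: 0.186
gripper_force: 45.0
```

```bash
python3 - <<'E'
from h import *
p,R=pose();G=p-.019*R[:,2];d=(R[:,0]+R[:,2])/2**.5;print("G",G,"d",d,"tip",G+.156*d)
a=arm.get_image("wrist")
find(a,dict(guide_mouth=.128))
print(fit(a,.056,np.array([.663,.0447]),.088,.004))
E
```

```text
t 23.75 p [0.6724 0.0347 0.2519] 
R [[-0.46, 0.76, 0.46], [0.537, 0.65, -0.538], [-0.708, -0.0, -0.706]] F [ 0.5067 -0.3666 -0.8414] w 0.18566486281885142 gf 44.97212827205658 q [-0.9705  0.4497  0.6071  1.8874  0.7432  0.79   -0.2455]
G [0.6637 0.0449 0.2653] d [ 0.0003 -0.0009 -1.    ] tip [0.6637 0.0447 0.1093]
guide_mouth 0.83 [318.72   85.392] [0.6637 0.0452]
(array([0.6624, 0.0454, 0.0552]), 72, np.float64(2.705387508320986e-05))
```

Emit:
carry_out:
  claw: [1.2,1.2,1.2,1.2,1.2,1.2,1.2,1.2,1.2,1.2]
  delta_pos:
    - [0.7,0,0.7]
    - [0.7,0,0.7]
    - [0.7,0,0.7]
    - [0.7,0,0.7]
    - [0.7,0,0.7]
    - [0.7,0,0.7]
    - [0.7,0,0.7]
    - [0.7,0,0.7]
    - [0,0,0]
    - [0,0,0]
  angular:
    - [0,0,0]
    - [0,0,0]
    - [0,0,0]
    - [0,0,0]
    - [0,0,0]
    - [0,0,0]
    - [0,0,0]
    - [0,0,0]
    - [0,0,0]
    - [0,0,0]

```text
clock: 24.85
position: [0.6724, 0.0345, 0.1726]
ee_rot: [1.001, 2.176, -0.416]
force: [0.4, -0.1, -0.8]
width: 0.186
gripper_force: 45.0
```

Emit:
carry_out:
  claw: [1.2,1.2,1.2,1.2,1.2,1.2]
  delta_pos:
    - [0.2,0,0.2]
    - [0.2,0,0.2]
    - [0.1,0,0.1]
    - [0.1,0,0.1]
    - [0,0,0]
    - [0,0,0]
  angular:
    - [0,0,0]
    - [0,0,0]
    - [0,0,0]
    - [0,0,0]
    - [0,0,0]
    - [0,0,0]

```text
clock: 25.45
position: [0.6725, 0.0347, 0.1645]
ee_rot: [1.002, 2.175, -0.415]
force: [-0.6, 1.1, 0.8]
width: 0.186
gripper_force: 45.0
```

Contact is just starting (the z force went up 1.6 N). I'll press gently a little further.

Emit:
carry_out:
  claw: [1.2,1.2,1.2,1.2,1.2,1.2]
  delta_pos:
    - [0.1,0,0.1]
    - [0.05,0,0.05]
    - [0,0,0]
    - [0,0,0]
    - [0,0,0]
    - [0,0,0]
  angular:
    - [0,0,0]
    - [0,0,0]
    - [0,0,0]
    - [0,0,0]
    - [0,0,0]
    - [0,0,0]

```text
clock: 26.05
position: [0.6733, 0.0343, 0.1641]
ee_rot: [1.002, 2.173, -0.415]
force: [-7.4, 1.7, 16.1]
width: 0.181
gripper_force: 45.0
```

```bash
python3 - <<'E'
from h import *
p,R=pose();G=p-.019*R[:,2];print("G",G)
E
```

```text
t 26.05 p [0.6733 0.0343 0.1641] 
R [[-0.457, 0.76, 0.462], [0.537, 0.65, -0.538], [-0.709, 0.002, -0.705]] F [-7.3691  1.7324 16.0794] w 0.18113657963236066 gf 44.97742831707001 q [-0.9679  0.5926  0.6253  1.9648  0.7968  0.6163 -0.4064]
G [0.6645 0.0445 0.1775]
```

The collar is stopped on the tube (16 N, collar height 0.1275). Drawing it out.

Emit:
carry_out:
  claw: [1.2,1.2,1.2,1.2,1.2,1.2,1.2,1.2,1.2,1.2,1.2,1.2,1.2,1.2,1.2,1.2,1.2]
  delta_pos:
    - [0,0,0]
    - [-0.15,0,-0.15]
    - [-0.4,0,-0.4]
    - [-0.8,0,-0.8]
    - [-1,0,-1]
    - [-1,0,-1]
    - [-1,0,-1]
    - [-1,0,-1]
    - [-1,0,-1]
    - [-1,0,-1]
    - [-1,0,-1]
    - [-1,0,-1]
    - [-1,0,-1]
    - [-1,0,-1]
    - [-1,0,-1]
    - [0,0,0]
    - [0,0,0]
  angular:
    - [0,0,0]
    - [0,0,0]
    - [0,0,0]
    - [0,0,0]
    - [0,0,0]
    - [0,0,0]
    - [0,0,0]
    - [0,0,0]
    - [0,0,0]
    - [0,0,0]
    - [0,0,0]
    - [0,0,0]
    - [0,0,0]
    - [0,0,0]
    - [0,0,0]
    - [0,0,0]
    - [0,0,0]

```text
clock: 27.75
position: [0.6722, 0.0349, 0.3367]
ee_rot: [1.002, 2.176, -0.415]
force: [-0.2, -0.5, -1.3]
width: 0.184
gripper_force: 45.0
```

```bash
python3 - <<'E'
from h import *
p,R=pose();G=p-.019*R[:,2];d=(R[:,0]+R[:,2])/2**.5;print("tip",G+.156*d)
a=arm.get_image("wrist")
find(a,dict(guide_mouth=.128,cover_seat=.08))
print(fit(a,.056,np.array([.663,.0447]),.088,.004),pr(a,G+.156*d),pr(a,G+.05*d))
for k in("rod_tip","gauge_rod"):
  for r in arm.place_of(k,a)[:1]:print(k,np.array(r["centre"])*[640,480])
E
```

```text
t 27.75 p [0.6722 0.0349 0.3367] 
R [[-0.459, 0.76, 0.46], [0.537, 0.65, -0.537], [-0.707, 0.001, -0.707]] F [-0.2432 -0.5201 -1.329 ] w 0.18387358255417965 gf 44.971752762794495 q [-0.9799  0.3449  0.6003  1.7838  0.7047  0.953  -0.1089]
tip [0.6636 0.0451 0.1941]
guide_mouth 0.64 [318.592   3.984] [0.6641 0.0446]
(array([0.6627, 0.0451, 0.0556]), 44, np.float64(0.00019879217501242788)) [318.2356  65.0843] [317.4468 213.4978]
rod_tip [321.088  67.008]
gauge_rod [182.976  98.976]
```

The rod is out and the cover still seated. I'll go back the way I came and level the rod.

Emit:
carry_out:
  claw: [1.2,1.2,1.2,1.2,1.2,1.2,1.2,1.2]
  delta_pos:
    - [2.6,0,-3.0]
    - [2.6,0,-3.0]
    - [2.6,0,-3.0]
    - [2.6,0,-3.0]
    - [2.6,0,-3.0]
    - [2.6,0,-3.0]
    - [2.6,0,-3.0]
    - [0,0,0]
  angular:
    - [0,0,0]
    - [0,0,0]
    - [0,0,0]
    - [0,0,0]
    - [0,0,0]
    - [0,0,0]
    - [0,0,0]
    - [0,0,0]

```text
clock: 28.8
position: [0.4892, 0.2518, 0.3553]
ee_rot: [0.992, 2.182, -0.411]
force: [0.3, 0.0, -1.9]
width: 0.187
gripper_force: 45.0
```

Emit:
carry_out:
  claw: [1.2,1.2,1.2,1.2,1.2,1.2,1.2,1.2,1.2,1.2,1.2,1.2,1.2,1.2,1.2,1.2,1.2,1.2]
  delta_pos:
    - [0,0,0]
    - [0,0,0]
    - [0,0,0]
    - [0,0,0]
    - [0,0,0]
    - [0,0,0]
    - [0,0,0]
    - [0,0,0]
    - [0,0,0]
    - [0,0,0]
    - [0,0,0]
    - [0,0,0]
    - [0,0,0]
    - [0,0,0]
    - [0,0,0]
    - [0,0,0]
    - [0,0,0]
    - [0,0,0]
  angular:
    - [0,0.131,0]
    - [0,0.131,0]
    - [0,0.131,0]
    - [0,0.131,0]
    - [0,0.131,0]
    - [0,0.131,0]
    - [0,0.131,0]
    - [0,0.131,0]
    - [0,0.131,0]
    - [0,0.131,0]
    - [0,0.131,0]
    - [0,0.131,0]
    - [0,0,0]
    - [0,0,0]
    - [0,0,0]
    - [0,0,0]
    - [0,0,0]
    - [0,0,0]

```text
clock: 30.6
position: [0.4917, 0.246, 0.357]
ee_rot: [-1.0, -2.178, -0.416]
force: [-0.1, 1.2, -0.8]
width: 0.186
gripper_force: 45.0
```

```bash
python3 - <<'E'
from h import *
p,R=pose();G=p-.019*R[:,2];d=(R[:,0]+R[:,2])/2**.5;print("tip",G+.156*d)
a=arm.get_image("wrist");print(pr(a,G+.156*d),pr(a,G+.05*d))
for k in("rod_tip","gauge_rod"):
  for r in arm.place_of(k,a)[:1]:print(k,np.array(r["centre"])*[640,480])
t=arm.get_image("top");print("flange",fit(t,.056,np.array([.662,.0447]),.088,.004))
find(t,dict(bench_timer=0,marker=0,small_bottle=0))
E
```

```text
t 30.6 p [0.4917 0.246  0.357 ] 
R [[-0.461, 0.759, -0.46], [0.536, 0.651, 0.537], [0.707, 0.001, -0.707]] F [-0.0957  1.166  -0.8402] w 0.1863345611338723 gf 44.97237682342529 q [-0.4342  0.5035  0.4478  1.4635 -0.7823  1.7859  0.7898]
tip [0.3988 0.3541 0.3704]
[318.2418  64.1691] [317.4382 213.0203]
rod_tip [317.312  68.4  ]
gauge_rod [321.92  214.512]Traceback (most recent call last):
  File "<stdin>", line 6, in <module>
  File "h.py", line 43, in fit
    P=np.array(P);s=least_squares(lambda q:np.hypot(P[:,0]-q[0],P[:,1]-q[1])-q[2],[*c,r0],loss="soft_l1",f_scale=.0007);c=s.x[:2]
                    ~~~~~~~~~~~~~^^^^^^^^^^^^^^^^^^^^^^^^^^^^^^^^^^^^^^^^^^^^^^^^^^^^^^^^^^^^^^^^^^^^^^^^^^^^^^^^^^^^^^
    return func(*args, **kwargs)
    vector_fun = VectorFunction(
        fun_wrapped,
    ...<6 lines>...
        workers=workers
    )
    self._update_fun()
    ~~~~~~~~~~~~~~~~^^
    self.f = self.fun_wrapped(xp_copy(self.x))
             ~~~~~~~~~~~~~~~~^^^^^^^^^^^^^^^^^
    return np.atleast_1d(self.fun(x))
                         ~~~~~~~~^^^
    return self.f(x, *self.args, **self.kwargs)
           ~~~~~~^^^^^^^^^^^^^^^^^^^^^^^^^^^^^^
  File "h.py", line 43, in <lambda>
    P=np.array(P);s=least_squares(lambda q:np.hypot(P[:,0]-q[0],P[:,1]-q[1])-q[2],[*c,r0],loss="soft_l1",f_scale=.0007);c=s.x[:2]
                                                    ~^^^^^
IndexError: too many indices for array: array is 1-dimensional, but 2 were indexed
```

The arm blocks the top view, so I'll make a final check in the scene view.

```bash
python3 - <<'E'
from h import *
a=arm.get_image("scene");print(arm.observe()["dq"])
for k,P in(("guide_mouth",[.6632,.0447,.128]),("cover_seat",[.6632,.0447,.08])):print(k,pr(a,np.array(P)),[np.array(r["centre"])*[640,480] for r in arm.place_of(k,a)[:1]])
find(a,dict(bench_timer=0,marker=0,small_bottle=0))
cv2.imwrite("pics/f.png",cv2.resize(a["frame"][20:340,100:500,::-1],None,fx=1.8,fy=1.8))
E
```

```text
[ 0.0025  0.003  -0.0007 -0.0002  0.0004  0.0017  0.0007]
guide_mouth [352.375 215.435] [array([350.4  , 217.584])]
cover_seat [351.4056 233.1253] [array([351.424, 233.424])]
bench_timer 0.88 [260.608 288.48 ] [0.4504 0.0437]
marker 0.78 [302.912 320.496] [ 0.4981 -0.0747]
small_bottle 0.59 [403.712 344.592] [ 0.6499 -0.2084]
```

View pics/f.png

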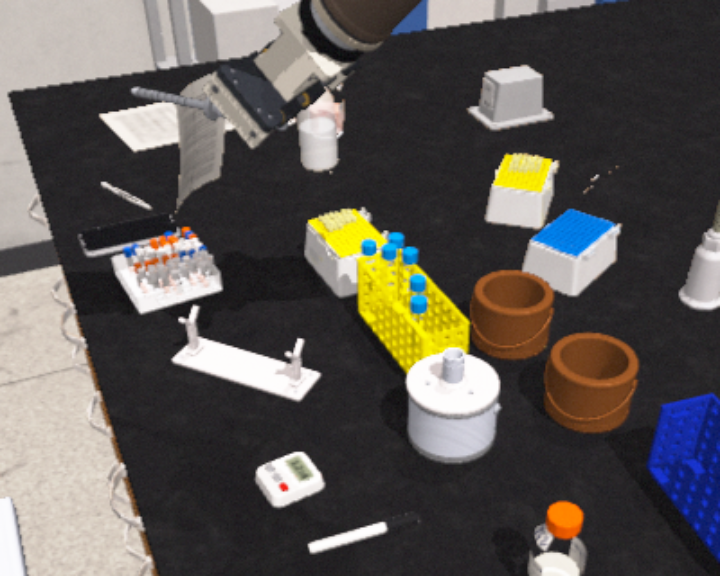

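The rod is held level and high (tip at (135,92) in the crop), the cover sits level on the Dewar at (453,385), and the bystanders have not moved. Handing in.

```bash
python3 -c "
from cell import arm
print(arm.sign_off())"
```

```text
the job is handed in; nothing more can be done
None
```

I've handed the job in: the cover is seated on the Dewar, the rod went down the guide tube to its collar stop and came right out, and the gripper now holds it level about 37 cm above the worktop; `sign_off` gave no verdict, so I don't know the judged result.

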